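# Probe the test pad of a board on a tilted holder

## Robot

A 7-joint arm with a two-finger parallel gripper is mounted at the origin on a cart in front of the work surface, level with it; the furniture and walls round the work are solid. World frame = base frame: x ahead of the robot, y to its left, z up, the work surface at z = 0. Lengths are in m, angles in rad, forces in N, time in s.
With the tool pointing down it reaches from about 0.35 to 0.9 m from the base axis. Payload 8.1 kg.
Tool frame: the origin (TCP) lies midway between the tips of the shut fingers; the grasp point (between the pads) lies 19 mm behind it; z points along the fingers, y is the line along which they close (so a half turn about z gives the same grasp; the last joint's range is limited). The gripper opens to 85 mm and grips with 20 to 120 N. Pads are 22 mm wide; open, the fingers measure 114 mm over their backs; the gripper's body (76 mm by 85 mm) begins 54 mm behind the grasp point. The pads swing forward as they close: fully open they stand 13 mm farther back than shut.
Start: joints at [-1.38, 0.434, 0.025, 1.573, -0.012, 1.134, -0.075], TCP at [0.181, 0.598, 0.231] pointing down, gripper open.
Joint ranges: [-2.62, 2.62], [-0.44, 2.09], [-1.27, 1.32], [0.08, 2.57], [-1.32, 4.46], [0.12, 2], [-2.74, 2.74]. Speed limits (rad/s): [2.22, 2.22, 3.01, 3.01, 3.14, 3.14, 3.14].

## Interface

Orientations are given as a rotation vector (axis times angle).
In Python, from station import * gives the robot as it stands.
- The arm moves only by the tool servo_tool, never from a script. Its argument "increments" is a list of rows, each an object with "fingers": the gripper's target within -1 to 1 (fully open at 1, half-way at 0, shut at -1); "linear": the shift along the tool's x, y, z in m, a list of three; "spin": the turn about the tool's z in rad. In form: [{"fingers": fingers, "linear": [tx, ty, tz], "spin": spin}, ...]. A call has 1 to 10 rows; each row shifts and turns the commanded pose from where the row before left it, along the tool's axes as they then stand; what a row does not reach is not made up. A row lasts 1/12 s, in which the tool goes at most 41.7 mm and 7.16 degrees, less where a joint would pass 70% of its speed; a pose out of reach is approached as far as the arm can. A call with a gripper value outside its range is refused whole. The fingers move at their own pace and stop on an object; "force" is the grip in N (left out, the last holds). Time passes only in rows, so rows that do not move let the fingers close. It gives the time, the measured TCP pose, the force, the opening and the grip force at its end, in the units of the state.
- sense(): the state, without advancing time (a new reading comes with each control period).
- grab_frame(name): name is "side" or "top" or "wrist"; returns a dict with "pixels" (480x640x3 uint8, red, green, blue), "depth" (480x640 float32, m along the optical axis (not along the pixel's ray), 0 where there is no reading), "fx", "fy", "cx", "cy" (pixels), "cam_to_world" (4x4, takes a point from camera to world coordinates); the wrist camera has in their place "hand_eye" (4x4, takes a point from camera to tool coordinates, whose origin is the TCP and whose axes are the flange's). Camera axes: x right, y down, z forward; pixel columns grow to the right and rows downward; lengths in m; the calibration is good to about 2 mm. A picture is of the moment at which its call begins: read the wrist's pose just before it.
- sign_off(): hands the job in; it is judged then, once.
Trained networks look in a picture, given as the dict that the camera call returned (one of the last four; its "shot" number tells which), for a name from the list of things; names that differ only in an ending like _2 or _b are one class to them, and where a whole thing is asked for, a point or a joint stands for the part that bears it (a point fixed in the world has none). Each returns a list of dicts, best first, with "score" (0 to 1); they miss things now and then, are a little off and sometimes report something else, mostly with a low value. They report only what shows in the picture. A call takes as long as a camera call. They do not tell look-alikes from the thing itself.
- regions_of(picture, thing): "pixels" (480x640 bool, what is visible of it) and "at" ([column, row] in pixels, amid what is visible of it).
The state is a dict: "t": time; "joint_pos": joint angles; "joint_velocities": joint speeds; "joint_torque": joint torques, N m; "eef_pos": TCP position; "tool_rot": TCP orientation; "ft_force": force on the tool from outside, world axes, zero at the start; "ft_torque": the same for the moment, N m; "gripper_width": finger opening in m; "finger_force": force on a finger pad.
Only numpy, scipy, OpenCV 4.12 (cv2) and the standard library are available. Lean on these libraries where they do the work, as an engineer would, in place of code of your own. Each camera call takes 0.05 s, during which the arm holds its last target. There are 200 camera calls.

## Task

Take the red test probe out of its grey stand and hold its spring tip on the brass test pad of the dark circuit board in the tilting holder, with the probe square to the board's sloping face (not simply upright) and pressed lightly, so that the brass plunger is pushed about half way in and never driven hard against its stop. Finish while still holding the probe like that: do not put it down or let go. Do not push the board out of its tilt, and leave the solder reel, the capacitor and the multimeter where they are.

Things in the scene. Friction and masses are not known exactly. Their poses are not given: they have to be found in the camera images.
- probe: Red test probe, loose, about 70 g, 150 mm long, standing tip down in the stand, its collar resting on the stand's top. Origin at the end of the tip (plunger out), z up along the probe. From the tip: brass plunger (4 mm diameter) to 20 mm, nose (up to 12 mm) to 62, collar (26 mm) to 68, round handle (18 mm) 68 to 150 mm, all free to grasp. Lift it straight up over 65 mm to clear the bore.
- probe_plunger (a joint): How far the sprung brass plunger is pushed into the probe, in m: 0 fully out, 0.012 against its stop. The push needed is 0.8 N at 0 and grows by 0.2 N per mm (2 N at half way, 3.2 N at the stop).
- probe_tip (a point): The end of the brass tip of the probe; it moves with the plunger. Its axes are those of the probe (z up along the probe).
- stand: Fixed grey block 70 x 70 x 75 mm on an 86 mm square foot, yellow mark on its front. Origin at the centre of its underside on the bench, z up; the 18 mm wide bore runs down its centre line. It and the holder may change places.
- holder: Fixed base of the tilting board holder: dark plate 100 (x) x 116 (y) x 10 mm, two uprights at y = -50 and +50 mm, 74 mm high, black knobs outside them. Origin at the centre of its underside on the bench, z up, front facing -x. The tilt axis runs along its y, 62 mm above the bench.
- cradle (a joint): Tilt of the cradle with the board, rad, 0 = level; growing values turn the face of the board towards the holder's -x side (its front edge goes down). It is held by a stiff friction clamp (3 N m) and starts anywhere from 0.22 to 0.55.
- pad: Brass test pad, 11 mm disc in a thin white ring on the dark 50 x 64 mm board in the cradle, fixed to the board. Origin at the centre of its top face, 17 mm up the slope from the tilt axis, 15.7 mm to y+, 6.8 mm above the axis along the normal. z: the board's normal, out of its face; y along the tilt axis, x up the slope. The small parts round it on the board stand at most 16 mm tall.
- solder_reel: Bystander: solder reel with orange flanges, 60 mm diameter, 42 mm high, loose on the bench; origin at the centre of its underside.
- capacitor: Bystander: dark blue can capacitor, 30 mm diameter, 43 mm high, standing loose; origin at the centre of its underside.
- multimeter: Bystander: hand multimeter in an orange boot, 148 x 72 x 44 mm, lying loose; origin at the centre of its underside.
Not all that is in view belongs to the job. Leave any orange or purple look-alike of the probe alone.

How it is judged:
By the outcome, as a careful person would: the job done as asked, in the order asked, and still so for the second after the job is handed in, while the arm keeps its last pose, push and grip.
It also fails if it takes over 34 s, if anything falls off the work surface, if the arm or the gripper's body presses on something with over 40 N, if the wrist force passes 120 N, or if a joint passes its speed limit or range.

## Working session

There is one attempt and no reset: what is moved stays moved. The work goes in short steps, Python scripts to look and compute and a tool call to move; the robot and the scene stay as the last step left them, time stands still between calls to the robot, and variables do not carry over. Pictures are saved under pics/ and viewed, at most 10 in all, crops included, and the job is handed in when it is done.

Besides the shell and the picture viewer there is one more tool, called after ">>>" by a JSON object that holds its "api" and its "payload", one argument or row to a line. servo_tool: Moves the arm, as the interface text tells. Its arguments: {"type":"object","properties":{"increments":{"type":"array","items":{"type":"object","properties":{"fingers":{"type":"number"},"linear":{"type":"array","items":{"type":"number"}},"spin":{"type":"number"}}}},"force":{"type":"number"}},"required":["increments"]}

```bash
mkdir -p pics; cat > h.py <<'E'
from station import *
import numpy as np, cv2
from scipy.spatial.transform import Rotation as R
def save(n,im): cv2.imwrite(f'pics/{n}.png',cv2.cvtColor(np.ascontiguousarray(im),cv2.COLOR_RGB2BGR))
def T(f,s=None):
    if 'cam_to_world' in f: return np.array(f['cam_to_world'])
    M=np.eye(4);M[:3,:3]=R.from_rotvec(s['tool_rot']).as_matrix();M[:3,3]=s['eef_pos'];return M@np.array(f['hand_eye'])
def cloud(f,s=None):
    d=f['depth'];v,u=np.mgrid[:480,:640]
    p=np.stack([(u-f['cx'])/f['fx']*d,(v-f['cy'])/f['fy']*d,d],-1);M=T(f,s)
    P=p@M[:3,:3].T+M[:3,3];P[d<=0]=np.nan;return P
E
python3 - <<'E'
from h import *
s=sense();print(s['eef_pos'],s['tool_rot'],R.from_rotvec(s['tool_rot']).as_matrix().round(3),s['ft_force'])
ims=[]
for n in ['top','side']:
    f=grab_frame(n);ims.append(f['pixels']);P=cloud(f)
    print(n,T(f).round(3).tolist())
    for th in ['probe','stand','holder','cradle','pad','solder_reel','capacitor','multimeter']:
        for r in regions_of(f,th)[:3]:
            q=P[r['pixels']]; print(th,round(r['score'],2),np.round(r['at']),r['pixels'].sum(),np.nanmedian(q,0).round(3),np.nanmin(q,0).round(3),np.nanmax(q,0).round(3))
save('top',ims[0]);save('side',ims[1])
E
```

```text
[0.18091042 0.59771352 0.23050181] [-4.59904330e-01 -3.10767005e+00  2.51951327e-03] [[-0.957  0.29  -0.   ]
 [ 0.29   0.957 -0.002]
 [-0.    -0.002 -1.   ]] [ 0.20636005  0.00278882 -1.03031788]
top [[-0.027, -0.985, 0.168, 0.279], [-1.0, 0.025, -0.013, -0.057], [0.009, -0.168, -0.986, 1.231], [0.0, 0.0, 0.0, 1.0]]
probe 0.59 [402. 220.] 150 [ 0.507 -0.249  0.122] [ 0.5   -0.264  0.031] [ 0.521 -0.242  0.156]
probe 0.48 [348. 224.] 141 [ 0.498 -0.14   0.137] [ 0.491 -0.155  0.074] [ 0.516 -0.131  0.169]
stand 0.71 [348. 232.] 1181 [ 0.491 -0.135  0.073] [ 0.453 -0.192 -0.006] [ 0.558 -0.094  0.16 ]
holder 0.65 [158. 237.] 2035 [0.487 0.307 0.058] [0.443 0.253 0.001] [0.544 0.378 0.084]
cradle 0.64 [154. 235.] 1025 [0.494 0.317 0.067] [0.461 0.275 0.049] [0.529 0.362 0.084]
solder_reel 0.95 [272. 236.] 534 [0.495 0.05  0.041] [ 0.467  0.022 -0.005] [0.524 0.079 0.049]
multimeter 0.75 [484. 246.] 2006 [ 0.454 -0.463  0.035] [ 0.385 -0.517 -0.007] [ 0.539 -0.431  0.049]
side [[0.98, -0.081, 0.184, 0.275], [-0.2, -0.434, 0.878, -0.971], [0.009, -0.897, -0.441, 0.549], [0.0, 0.0, 0.0, 1.
[... 255 characters left out ...]
6  0.02 ] [0.586 0.12  0.167]
stand 0.75 [342. 279.] 1298 [ 0.491 -0.173  0.05 ] [ 0.453 -0.194  0.   ] [ 0.541 -0.092  0.079]
holder 0.72 [302. 210.] 789 [0.486 0.302 0.013] [ 0.439 -0.044 -0.001] [0.565 0.569 0.154]
cradle 0.62 [302. 196.] 182 [0.492 0.308 0.069] [0.461 0.264 0.055] [0.522 0.353 0.082]
cradle 0.16 [356. 337.] 398 [ 0.473 -0.355  0.03 ] [ 0.461 -0.362 -0.001] [ 0.49  -0.296  0.046]
solder_reel 0.52 [324. 244.] 271 [0.502 0.029 0.033] [ 0.473 -0.102  0.002] [0.524 0.076 0.076]
capacitor 0.85 [359. 338.] 420 [ 0.474 -0.355  0.03 ] [ 0.461 -0.362 -0.001] [ 0.501 -0.319  0.046]
multimeter 0.92 [366. 390.] 4080 [ 0.454 -0.49   0.036] [ 0.386 -0.509 -0.002] [ 0.549 -0.401  0.046]
```

View pics/top.png

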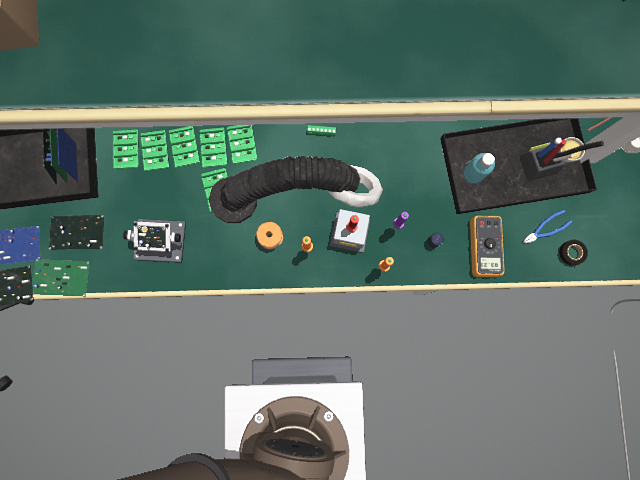

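View pics/side.png

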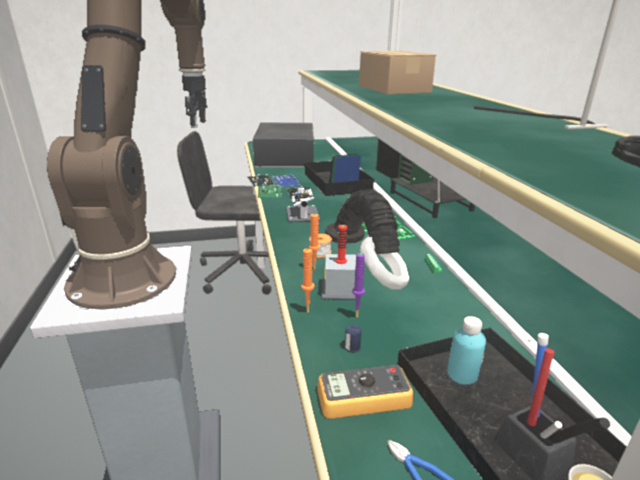

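```bash
python3 - <<'E'
from h import *
f=grab_frame('top');P=cloud(f);im=f['pixels'];print(f['fx'])
c1=cv2.resize(im[195:265,300:440],(800,400),interpolation=cv2.INTER_CUBIC)
c2=cv2.resize(im[212:268,115:195],(285,200),interpolation=cv2.INTER_CUBIC)
c=np.zeros((600,800,3),np.uint8);c[:400]=c1;c[400:,:285]=c2
g=grab_frame('side');c[400:,300:640]=cv2.resize(g['pixels'][170:230,260:362],(340,200),interpolation=cv2.INTER_CUBIC);save('crop',c)
def rect(sel):
    q=P[sel][:,:2].astype(np.float32);r=cv2.minAreaRect(q*1000);print(len(q),np.round(r[0],1),np.round(r[1],1),round(r[2],1))
z=P[...,2];x=P[...,0];y=P[...,1]
with np.errstate(all='ignore'):
    box=(abs(x-.5)<.06)&(abs(y+.14)<.06)
    rect(box&(abs(z-.075)<.004)) 
    s=box&(z>.13);print('handle top',np.median(P[s],0),z[s].max(),s.sum())
    red=box&(im[...,0]>120)&(im[...,1]<70);print(P[red&(z>.15)].mean(0))
    hb=(abs(x-.487)<.08)&(abs(y-.307)<.08)
    rect(hb&(abs(z-.010)<.005))
    b=regions_of(f,'cradle')[0]['pixels'];q=P[b];q=q[~np.isnan(q[:,0])]
    for it in range(8):
        A=np.c_[q[:,:2],np.ones(len(q))];k=np.linalg.lstsq(A,q[:,2],rcond=None)[0];r=q[:,2]-A@k;q=q[abs(r)<max(.003,1.5*r.std())]
    n=np.array([-k[0],-k[1],1]);n/=np.linalg.norm(n);print('plane',k,n,len(q),np.arccos(n[2]))
    m=im.astype(int);far=z[(x>.6)&(x<.8)];print('shelf z',np.nanpercentile(z[(x>.75)],[5,50,95]), 'x edge',np.nanmin(x[(z>.2)&(x>.4)&(abs(y)>.25)]))
    h=(x>.4)&(x<.75)&(abs(y)<.25)&(z>.18);print('hose',np.nanmin(P[h],0),np.nanmax(P[h],0))
    for yy in (-.2,-.1,0,.1,.2):
        hh=h&(abs(y-yy)<.03);print(yy,hh.sum() and (np.nanmin(x[hh]),np.nanmax(z[hh])))
E
```

```text
513.4176328956751
725 [ 503.4 -142.5] [69.9 70.7] 76.7
handle top [ 0.50011527 -0.1415909   0.16160758] 0.1684624244116999 79
[ 0.49755016 -0.13891726  0.15862551]
903 [487.5 307.6] [156.7 156.9] 0.8
plane [ 0.38502554 -0.03322047 -0.1132176 ] [-0.35913995  0.03098703  0.93276916] 702 0.3687763000242129
shelf z [-0.00043807  0.35307855  0.35673644] x edge 0.653170832565815
hose [ 0.58173026 -0.24993825  0.18000745] [0.7499981  0.24997206 0.36009663]
-0.2 (np.float64(0.6538790009775515), np.float64(0.3582969925904632))
-0.1 (np.float64(0.5924393129861266), np.float64(0.35913517163655895))
0 (np.float64(0.583153912274259), np.float64(0.3600966349870105))
0.1 (np.float64(0.6543313821330521), np.float64(0.3590915307680116))
0.2 (np.float64(0.6545572233449248), np.float64(0.3593731518719695))
```

View pics/crop.png

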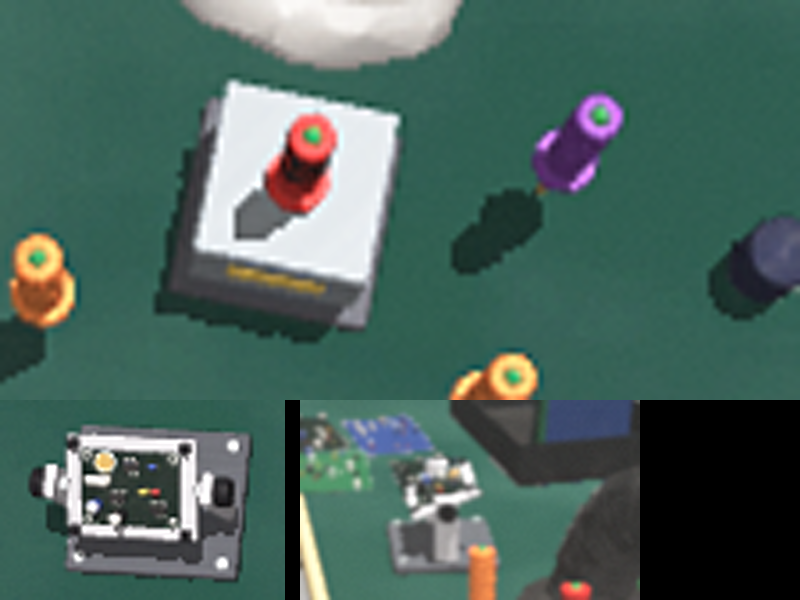

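```bash
cat >> h.py <<'E'
def plan(tgt,n=None,s=None):
    s=s or sense();M=R.from_rotvec(s['tool_rot']).as_matrix();d=M.T@(np.array(tgt)-s['eef_pos'])
    print('pos',np.round(s['eef_pos'],4),'yaw of tool y from world y (deg)',round(np.degrees(np.arctan2(-M[0,1],M[1,1])),2),'tilt',M[:,2].round(4),'tool d',d.round(4),'rows',np.linalg.norm(d)/.04,'w',round(s['gripper_width'],4),'t',s['t'])
    return d
E
python3 - <<'E'
from h import *
f=grab_frame('wrist');print(np.array(f['hand_eye']).round(4).tolist(),f['fx'])
c,s_=np.cos,np.sin
a=np.radians(-4.9);M=np.array([[-c(a),-s_(a),0],[-s_(a),c(a),0],[0,0,-1]]);
for t in [(.45,.33,.29)]: print((M.T@(np.array(t)-sense()['eef_pos'])).round(4))
E
```

```text
[[-0.0008, -0.9476, -0.3194, 0.0824], [1.0, -0.0006, -0.0005, -0.0005], [0.0003, -0.3194, 0.9476, -0.1427], [0.0, 0.0, 0.0, 1.0]] 394.7556600308684
[-0.2909 -0.2443 -0.0587]
```

>>> {"api": "servo_tool", "payload": {
  "increments": [
    {"fingers": 1, "spin": -0.105},
    {"fingers": 1, "spin": -0.105}
  ],
  "force": 20
}}

```text
invalid input
```

>>> {"api": "servo_tool", "payload": {
  "increments": [
    {"fingers": 1, "linear": [0, 0, 0], "spin": -0.105},
    {"fingers": 1, "linear": [0, 0, 0], "spin": -0.105},
    {"fingers": 1, "linear": [-0.032, -0.027, 0], "spin": 0},
    {"fingers": 1, "linear": [-0.032, -0.027, 0], "spin": 0},
    {"fingers": 1, "linear": [-0.032, -0.027, 0], "spin": 0},
    {"fingers": 1, "linear": [-0.032, -0.027, 0], "spin": 0},
    {"fingers": 1, "linear": [-0.032, -0.027, 0], "spin": 0},
    {"fingers": 1, "linear": [-0.032, -0.027, 0], "spin": 0},
    {"fingers": 1, "linear": [-0.032, -0.027, 0], "spin": 0},
    {"fingers": 1, "linear": [-0.032, -0.027, 0], "spin": 0}
  ],
  "force": 20
}}

```text
t: 1.93
eef_pos: [0.4181, 0.3611, 0.2316]
tool_rot: [0.132, 3.138, 0.001]
ft_force: [0.2, 0.3, -0.8]
gripper_width: 0.0857
finger_force: 0.0
```

>>> {"api": "servo_tool", "payload": {
  "increments": [
    {"fingers": 1, "linear": [-0.03, -0.025, 0], "spin": 0},
    {"fingers": 1, "linear": [-0.03, -0.025, 0], "spin": 0},
    {"fingers": 1, "linear": [0, 0, 0], "spin": 0},
    {"fingers": 1, "linear": [0, 0, 0], "spin": 0}
  ]
}}

```text
t: 2.27
eef_pos: [0.4745, 0.3053, 0.2314]
tool_rot: [0.141, 3.138, -0.001]
ft_force: [-0.4, 0.9, -0.1]
gripper_width: 0.0853
finger_force: 0.0
```

```bash
python3 - <<'E'
from h import *
s=sense();plan([.49,.31,.22],s=s);f=grab_frame('wrist');P=cloud(f,s);im=f['pixels'];save('w1',im)
for th in ['pad','cradle','holder']:
    for r in regions_of(f,th)[:2]:
        q=P[r['pixels']];print(th,round(r['score'],2),np.round(r['at']),r['pixels'].sum(),np.nanmedian(q,0).round(4))
        if th=='pad': q=q[~np.isnan(q[:,0])];print(q.mean(0),q.std(0))
        if th=='cradle':
            q=q[~np.isnan(q[:,0])]
            for it in range(10):
                A=np.c_[q[:,:2],np.ones(len(q))];k=np.linalg.lstsq(A,q[:,2],rcond=None)[0];e=q[:,2]-A@k;q=q[abs(e)<max(.0015,1.5*e.std())]
            n=np.array([-k[0],-k[1],1]);n/=np.linalg.norm(n);print('plane',k,n,len(q),np.arccos(n[2]),np.degrees(np.arctan2(n[1],n[0])),e.std())
E
```

```text
pos [0.4745 0.3053 0.2314] yaw of tool y from world y (deg) -5.13 tilt [ 8.e-04 -6.e-04 -1.e+00] tool d [-0.015   0.0061  0.0114] rows 0.49544499208505943 w 0.0853 t 2.2667
pad 0.54 [354. 261.] 232 [0.5086 0.3318 0.0746]
[0.50862383 0.33181686 0.07433021] [0.00322616 0.00354912 0.00156379]
cradle 0.73 [332. 246.] 8285 [0.493  0.3166 0.0671]
plane [ 0.38818688 -0.03043654 -0.11546803] [-0.36173215  0.0283623   0.93185054] 5276 0.3713163066239139 175.51678632747934 0.0008003537997418423
holder 0.67 [330. 230.] 14277 [0.4827 0.3173 0.0612]
```

View pics/w1.png

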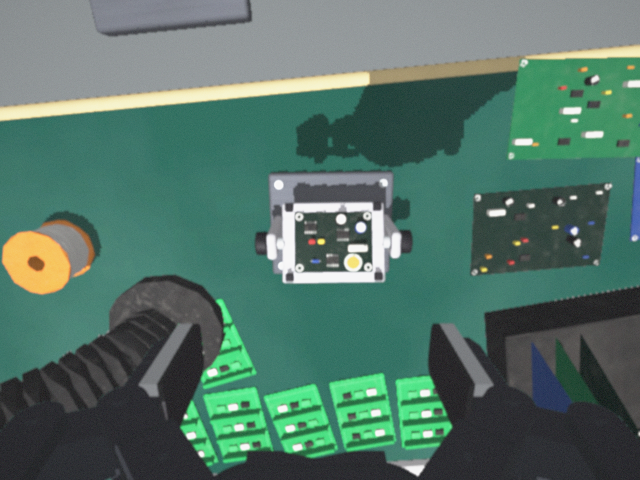

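>>> {"api": "servo_tool", "payload": {
  "increments": [
    {"fingers": 0.3, "linear": [-0.0045, -0.037, -0.002], "spin": 0},
    {"fingers": 0.3, "linear": [-0.0045, -0.037, -0.002], "spin": 0},
    {"fingers": 0.3, "linear": [-0.0045, -0.037, -0.002], "spin": 0},
    {"fingers": 0.3, "linear": [-0.0045, -0.037, -0.002], "spin": 0},
    {"fingers": 0.3, "linear": [-0.0045, -0.037, -0.002], "spin": 0},
    {"fingers": 0.3, "linear": [-0.0045, -0.037, -0.002], "spin": 0},
    {"fingers": 0.3, "linear": [-0.0045, -0.037, -0.002], "spin": 0},
    {"fingers": 0.3, "linear": [-0.0045, -0.037, -0.002], "spin": 0},
    {"fingers": 0.3, "linear": [-0.0045, -0.037, -0.002], "spin": 0},
    {"fingers": 0.3, "linear": [-0.0045, -0.037, -0.002], "spin": 0}
  ]
}}

```text
t: 3.3
eef_pos: [0.4861, -0.0649, 0.2517]
tool_rot: [0.127, 3.138, 0.001]
ft_force: [0.8, 0.8, -0.2]
gripper_width: 0.0554
finger_force: 0.0
```

>>> {"api": "servo_tool", "payload": {
  "increments": [
    {"fingers": 0.3, "linear": [-0.0045, -0.037, 0], "spin": 0},
    {"fingers": 0.3, "linear": [-0.0045, -0.037, 0], "spin": 0},
    {"fingers": 0.3, "linear": [0, 0, 0], "spin": 0},
    {"fingers": 0.3, "linear": [0, 0, 0], "spin": 0}
  ]
}}

```text
t: 3.63
eef_pos: [0.489, -0.1402, 0.2514]
tool_rot: [0.136, 3.138, -0.001]
ft_force: [-0.3, 0.4, 0.0]
gripper_width: 0.0557
finger_force: 0.0
```

```bash
python3 - <<'E'
from h import *
s=sense();plan([.503,-.142,.106],s=s);f=grab_frame('wrist');P=cloud(f,s);im=f['pixels'];save('w2',im)
x,y,z=np.moveaxis(P,-1,0)
hsv=cv2.cvtColor(im,cv2.COLOR_RGB2HSV);red=((hsv[...,0]<6)|(hsv[...,0]>174))&(hsv[...,1]>130)
with np.errstate(all='ignore'):
    box=(abs(x-.503)<.05)&(abs(y+.142)<.05)
    q=P[box&(abs(z-.075)<.004)];r=cv2.minAreaRect((q[:,:2]*1000).astype(np.float32));print('stand',r,np.median(q[:,2]))
    for a,b in((.1,.115),(.115,.13),(.13,.145),(.145,.158),(.158,.17)):
        m=box&red&(z>a)&(z<b);q=P[m];
        if len(q):
            print(a,m.sum(),q.mean(0).round(4),np.percentile(q,[2,98],axis=0).round(4).tolist())
E
```

```text
pos [ 0.489  -0.1402  0.2514] yaw of tool y from world y (deg) -4.95 tilt [ 2.e-04 -3.e-04 -1.e+00] tool d [-0.014  -0.0005  0.1454] rows 3.6519406789039457 w 0.0557 t 3.6333
stand ((503.7394104003906, -143.1531524658203), (70.04061889648438, 70.7907943725586), 76.85438537597656) 0.07531825919122109
0.1 115 [ 0.4965 -0.1426  0.107 ] [[0.4946, -0.1508, 0.1005], [0.501, -0.1347, 0.1148]]
0.115 104 [ 0.4957 -0.1421  0.1219] [[0.4943, -0.1494, 0.1152], [0.4992, -0.1356, 0.1298]]
0.13 131 [ 0.4956 -0.142   0.138 ] [[0.4944, -0.1487, 0.1303], [0.4982, -0.1362, 0.1446]]
0.145 131 [ 0.4958 -0.1422  0.1524] [[0.4945, -0.1493, 0.1457], [0.4991, -0.1356, 0.1578]]
0.158 471 [ 0.502  -0.1429  0.1628] [[0.495, -0.1508, 0.159], [0.5107, -0.1352, 0.1644]]
```

View pics/w2.png

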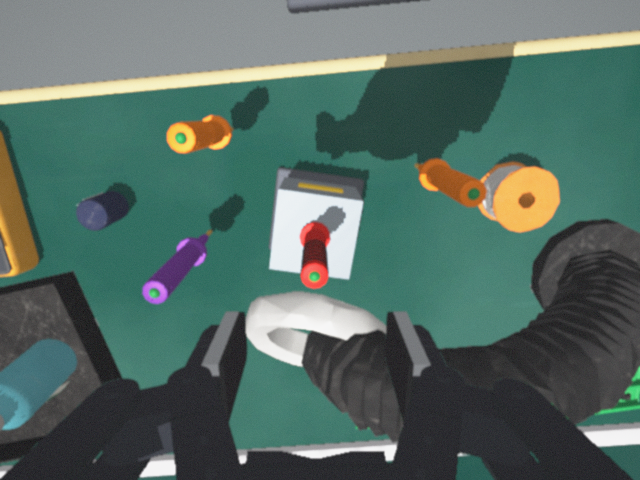

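>>> {"api": "servo_tool", "payload": {
  "increments": [
    {"fingers": 0.3, "linear": [-0.0145, -0.001, 0.025], "spin": 0},
    {"fingers": 0.3, "linear": [0, 0, 0.04], "spin": 0},
    {"fingers": 0.3, "linear": [0, 0, 0.04], "spin": 0},
    {"fingers": 0.3, "linear": [0, 0, 0.04], "spin": 0},
    {"fingers": 0.3, "linear": [0, 0, 0], "spin": 0},
    {"fingers": -1, "linear": [0, 0, 0], "spin": 0},
    {"fingers": -1, "linear": [0, 0, 0], "spin": 0},
    {"fingers": -1, "linear": [0, 0, 0], "spin": 0},
    {"fingers": -1, "linear": [0, 0, 0], "spin": 0},
    {"fingers": -1, "linear": [0, 0, 0], "spin": 0}
  ],
  "force": 40
}}

```text
t: 4.52
eef_pos: [0.5053, -0.1413, 0.1087]
tool_rot: [0.131, 3.134, 0.0]
ft_force: [-1.0, 1.2, 9.4]
gripper_width: 0.0173
finger_force: 40.1
```

>>> {"api": "servo_tool", "payload": {
  "increments": [
    {"fingers": -1, "linear": [0, 0, 0], "spin": 0},
    {"fingers": -1, "linear": [0, 0, 0], "spin": 0},
    {"fingers": -1, "linear": [0, 0, 0], "spin": 0},
    {"fingers": -1, "linear": [0, 0, 0], "spin": 0}
  ]
}}

```text
t: 4.85
eef_pos: [0.5053, -0.1413, 0.1087]
tool_rot: [0.131, 3.134, 0.001]
ft_force: [-0.6, 1.5, 10.0]
gripper_width: 0.017
finger_force: 40.1
```

>>> {"api": "servo_tool", "payload": {
  "increments": [
    {"fingers": -1, "linear": [0, 0, -0.02], "spin": 0},
    {"fingers": -1, "linear": [0, 0, -0.018], "spin": 0},
    {"fingers": -1, "linear": [0, 0, 0], "spin": 0},
    {"fingers": -1, "linear": [0.0045, 0, 0], "spin": 0},
    {"fingers": -1, "linear": [0.0054, 0, 0.0002], "spin": 0},
    {"fingers": -1, "linear": [0.0054, 0, 0.0005], "spin": 0},
    {"fingers": -1, "linear": [0.0054, 0, 0.0008], "spin": 0}
  ],
  "force": 25
}}

```text
t: 5.43
eef_pos: [0.4834, -0.1398, 0.1432]
tool_rot: [0.132, 3.136, -0.001]
ft_force: [5.6, -1.7, 4.4]
gripper_width: 0.0171
finger_force: 39.9
```

```bash
cat >> h.py <<'E'
def axis(cam='side',lo=None):
    """probe axis from red pixels near the grip, in camera `cam`"""
    s=sense();f=grab_frame(cam);P=cloud(f,s);im=f['pixels'];hsv=cv2.cvtColor(im,cv2.COLOR_RGB2HSV)
    red=((hsv[...,0]<6)|(hsv[...,0]>174))&(hsv[...,1]>130)
    with np.errstate(all='ignore'): m=red&(np.linalg.norm(P-(s['eef_pos']+[0,0,.02]),axis=-1)<.13)
    return s,f,P,m
E
python3 - <<'E'
from h import *
s,f,P,m=axis('side');plan([0,0,0],s=s);print(s['ft_force'],m.sum())
q=P[m];c=q.mean(0);print(c,np.linalg.svd(q-c)[2][0],q[:,2].min(),q[:,2].max())
v,u=np.where(m);print(u.min(),u.max(),v.min(),v.max())
u0,v0=int(u.mean()),int(v.mean());save('s1',cv2.resize(f['pixels'][v0-50:v0+50,u0-60:u0+60],(720,600),interpolation=cv2.INTER_CUBIC))
E
```

```text
pos [ 0.4834 -0.1398  0.1432] yaw of tool y from world y (deg) -4.81 tilt [ 2.5e-03 -5.0e-04 -1.0e+00] tool d [0.4938 0.0989 0.1419] rows 13.079809437992026 w 0.0171 t 5.4333
[ 5.64079932 -1.66818013  4.42856145] 145
[ 0.48914018 -0.14668194  0.12030913] [ 0.21448052 -0.01745214 -0.97657234] 0.07514047129657153 0.19711379777391375
327 341 212 262
```

View pics/s1.png

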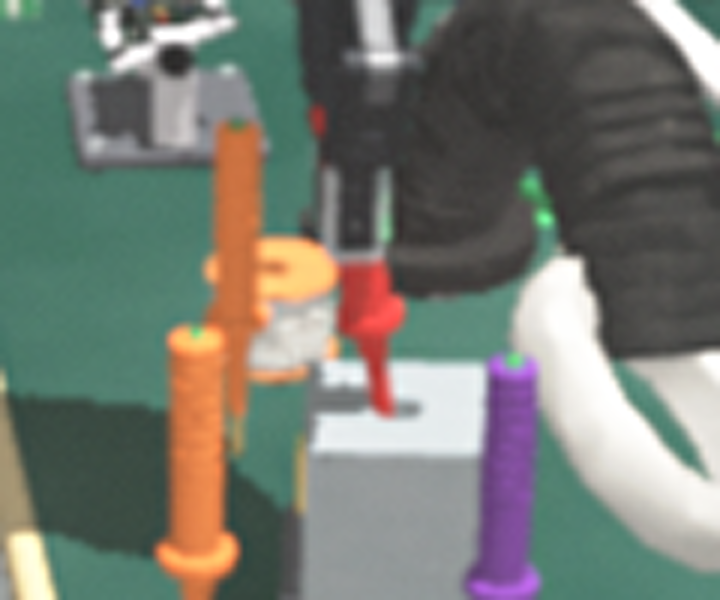

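>>> {"api": "servo_tool", "payload": {
  "increments": [
    {"fingers": -1, "linear": [0.0053, 0, 0.0012], "spin": 0},
    {"fingers": -1, "linear": [0.0052, 0, 0.0015], "spin": 0},
    {"fingers": -1, "linear": [0.003, 0, 0.001], "spin": 0},
    {"fingers": -1, "linear": [0, 0, 0], "spin": 0}
  ]
}}

```text
t: 5.82
eef_pos: [0.4684, -0.1385, 0.1388]
tool_rot: [-0.132, -3.138, -0.0]
ft_force: [2.4, -0.9, 4.3]
gripper_width: 0.017
finger_force: 40.8
```

```bash
cat >> h.py <<'E'
from scipy.optimize import least_squares
def fit(cams=('side','wrist'),zmin=0.0):
    """3D red cloud against the probe's shape (radius along axis); returns tip, axis in world"""
    Q=[];
    for c in cams:
        s,f,P,m=axis(c);q=P[m];q=q[~np.isnan(q[:,0])];q=q[q[:,2]>zmin];print(c,len(q));Q.append(q)
    q=np.vstack(Q);g=s['eef_pos']+np.array([0,0,.019])
    def model(p):
        d=np.array([p[2],p[3],1.]);d/=np.linalg.norm(d);o=np.array([p[0],p[1],g[2]])
        w=q-o;l=w@d;rr=np.linalg.norm(w-np.outer(l,d),axis=1);h=l+p[4]
        r=np.interp(h,[20,30,61.5,62,68,68.5,150],[.003,.006,.006,.013,.013,.009,.009][:7]) if 0 else np.interp(h,[.02,.03,.0615,.0622,.0678,.0685,.15],[.003,.006,.006,.013,.013,.009,.009])
        e=rr-r;e=np.where(h>.15,e+(h-.15),e);return e
    best=min((least_squares(model,[g[0],g[1],t,0,h],loss='soft_l1',f_scale=.0015) for t in(-.2,-.4) for h in(.10,.112,.12)),key=lambda r:r.cost)
    p=best.x;d=np.array([p[2],p[3],1.]);d/=np.linalg.norm(d);o=np.array([p[0],p[1],g[2]])
    print('axis',d.round(4),'tilt',np.arccos(d[2]).round(4),'az',np.degrees(np.arctan2(d[1],d[0])).round(1),'tip',(o-d*p[4]).round(4),'grip-TCP',(o-s['eef_pos']).round(4),'h',p[4].round(4),'res',np.sqrt(np.median(model(p)**2)).round(5),'F',s['ft_force'].round(2))
    return s,o,d,p[4]
E
python3 - <<'E'
from h import *
fit(('side',));fit(('side','wrist','top'))
plan([0,0,0])
E
```

```text
side 155
axis [-0.3189  0.0143  0.9477] tilt 0.325 az 177.4 tip [ 0.5067 -0.1403  0.0512] grip-TCP [ 0.0024 -0.0001  0.019 ] h 0.1125 res 0.00093 F [ 2.42 -0.87  4.33]
side 162
wrist 4175
top 0
axis [-0.3121  0.0262  0.9497] tilt 0.3185 az 175.2 tip [ 0.506  -0.1421  0.0474] grip-TCP [ 0.0009 -0.0006  0.019 ] h 0.1163 res 0.00073 F [ 2.04 -0.9   3.48]
pos [ 0.4689 -0.1385  0.1388] yaw of tool y from world y (deg) -4.81 tilt [-1.3e-03  1.0e-04 -1.0e+00] tool d [0.4787 0.0987 0.1394] rows 12.705379791144377 w 0.017 t 6.0167
```

>>> {"api": "servo_tool", "payload": {
  "increments": [
    {"fingers": -1, "linear": [0.0026, 0, 0.001], "spin": 0},
    {"fingers": -1, "linear": [0.0022, 0, 0.0008], "spin": 0},
    {"fingers": -1, "linear": [0, 0, 0], "spin": 0},
    {"fingers": -1, "linear": [0, 0, 0], "spin": 0}
  ]
}}

```text
t: 6.35
eef_pos: [0.4645, -0.138, 0.1372]
tool_rot: [-0.132, -3.139, -0.0]
ft_force: [3.2, -1.8, 3.3]
gripper_width: 0.017
finger_force: 40.8
```

```bash
python3 - <<'E'
from h import *
fit(('side','wrist'))
E
```

```text
side 160
wrist 3786
axis [-0.3534  0.0298  0.935 ] tilt 0.3626 az 175.2 tip [ 0.5069 -0.1422  0.0476] grip-TCP [ 0.0012 -0.0006  0.019 ] h 0.1162 res 0.00084 F [ 4.13 -1.89  2.74]
```

>>> {"api": "servo_tool", "payload": {
  "increments": [
    {"fingers": -1, "linear": [0.001, 0, 0.0003], "spin": 0},
    {"fingers": -1, "linear": [0, 0, 0], "spin": 0},
    {"fingers": -1, "linear": [0.007, 0, -0.018], "spin": 0},
    {"fingers": -1, "linear": [0.01, 0, -0.027], "spin": 0},
    {"fingers": -1, "linear": [0.01, 0, -0.03], "spin": 0},
    {"fingers": -1, "linear": [0, 0, -0.03], "spin": 0},
    {"fingers": -1, "linear": [0, 0, 0], "spin": 0},
    {"fingers": -1, "linear": [0, 0, 0], "spin": 0},
    {"fingers": -1, "linear": [0, 0, 0], "spin": 0}
  ],
  "force": 80
}}

```text
t: 7.2
eef_pos: [0.4353, -0.1352, 0.2408]
tool_rot: [-0.131, -3.136, -0.001]
ft_force: [0.4, 0.9, -0.4]
gripper_width: 0.0165
finger_force: 78.1
```

```bash
python3 - <<'E'
from h import *
fit(('side','wrist'));fit(('wrist',));plan([.5,.3,.2])
E
```

```text
side 202
wrist 3892
axis [-0.3413  0.0259  0.9396] tilt 0.3493 az 175.7 tip [ 0.4763 -0.1388  0.1503] grip-TCP [ 0.0013 -0.0006  0.019 ] h 0.1162 res 0.00079 F [-0.29  1.   -1.5 ]
wrist 3879
axis [-0.3401  0.0309  0.9399] tilt 0.3485 az 174.8 tip [ 0.4762 -0.1396  0.1501] grip-TCP [ 0.0013 -0.0007  0.019 ] h 0.1163 res 0.00079 F [ 0.54  0.59 -0.35]
pos [ 0.4356 -0.1354  0.2405] yaw of tool y from world y (deg) -4.8 tilt [-3.5e-03  4.0e-04 -1.0e+00] tool d [-0.028   0.4393  0.0404] rows 11.050378830745963 w 0.0161 t 7.35
```

>>> {"api": "servo_tool", "payload": {
  "increments": [
    {"fingers": -1, "linear": [0, 0, 0.03], "spin": 0},
    {"fingers": -1, "linear": [-0.01, 0, 0.03], "spin": 0},
    {"fingers": -1, "linear": [-0.01, 0, 0.027], "spin": 0},
    {"fingers": -1, "linear": [-0.007, 0, 0.018], "spin": 0},
    {"fingers": -1, "linear": [0.0022, 0, 0.0008], "spin": 0},
    {"fingers": -1, "linear": [0, 0, 0], "spin": 0},
    {"fingers": -1, "linear": [0, 0, 0], "spin": 0}
  ],
  "force": 30
}}

```text
t: 7.93
eef_pos: [0.4609, -0.1378, 0.1354]
tool_rot: [-0.132, -3.137, 0.0]
ft_force: [0.7, 0.4, -0.3]
gripper_width: 0.0159
finger_force: 79.1
```

>>> {"api": "servo_tool", "payload": {
  "increments": [
    {"fingers": -1, "linear": [0.007, 0, -0.018], "spin": 0},
    {"fingers": -1, "linear": [0.01, 0, -0.027], "spin": 0},
    {"fingers": -1, "linear": [0.01, 0, -0.03], "spin": 0},
    {"fingers": -1, "linear": [0, 0, -0.03], "spin": 0},
    {"fingers": -1, "linear": [0, 0, 0], "spin": 0},
    {"fingers": -1, "linear": [0, 0, 0], "spin": 0},
    {"fingers": -1, "linear": [0, 0, 0], "spin": 0}
  ],
  "force": 80
}}

```text
t: 8.52
eef_pos: [0.434, -0.1353, 0.2406]
tool_rot: [-0.131, -3.138, -0.0]
ft_force: [0.2, -0.1, -0.7]
gripper_width: 0.0163
finger_force: 79.1
```

```bash
python3 - <<'E'
from h import *
fit(('side','wrist'));fit(('wrist',));plan([.5,.3,.2])
E
```

```text
side 191
wrist 3965
axis [-0.3988  0.0337  0.9164] tilt 0.4118 az 175.2 tip [ 0.4754 -0.1393  0.1615] grip-TCP [-0.0009 -0.0004  0.019 ] h 0.1066 res 0.00088 F [ 0.63  0.   -0.62]
wrist 3957
axis [-0.3222  0.0291  0.9462] tilt 0.3294 az 174.8 tip [ 0.4329 -0.1358  0.2454] grip-TCP [-0.0054 -0.0001  0.019 ] h 0.0144 res 0.00136 F [-0.59 -0.25 -0.82]
pos [ 0.4338 -0.1354  0.24  ] yaw of tool y from world y (deg) -4.8 tilt [-2.5e-03  2.0e-04 -1.0e+00] tool d [-0.0296  0.4394  0.0399] rows 11.054845252688915 w 0.0164 t 8.6667
```

```bash
python3 - <<'E'
from h import *
s,f,P,m=axis('side');v,u=np.where(m);u0,v0=int(u.mean()),int(v.mean())
g=grab_frame('wrist');c=np.zeros((600,800,3),np.uint8)
c[:400,:400]=cv2.resize(f['pixels'][v0-35:v0+35,u0-35:u0+35],(400,400),interpolation=cv2.INTER_CUBIC)
c[:400,400:]=cv2.resize(g['pixels'][200:480,180:460],(400,400));save('s2',c)
_,f,P,m=axis('wrist');q=P[m];q=q[~np.isnan(q[:,0])]-s['eef_pos'];print(np.percentile(q,[1,25,50,75,99],axis=0).round(3))
E
```

```text
[[-0.026 -0.01  -0.018]
 [-0.023 -0.003  0.057]
 [-0.018  0.001  0.06 ]
 [-0.014  0.005  0.062]
 [ 0.01   0.009  0.065]]
```

View pics/s2.png

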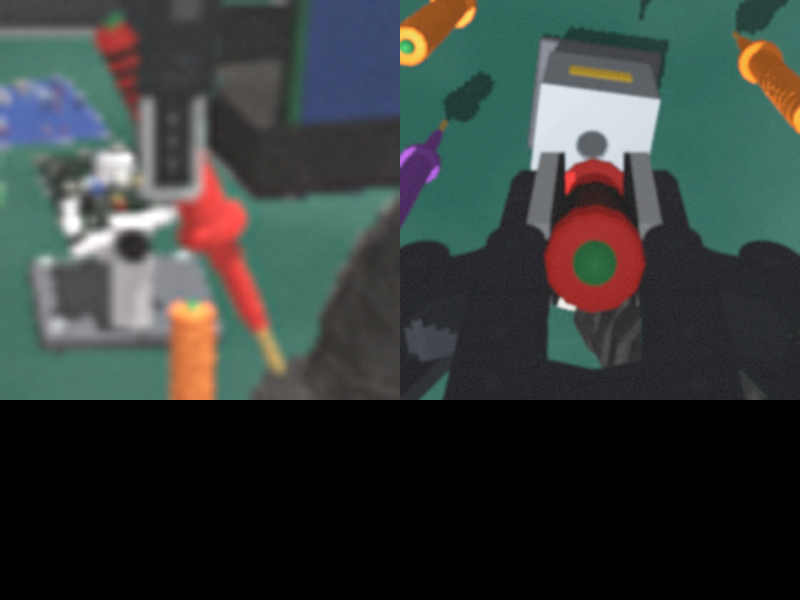

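```bash
sed -i "s/def fit(cams=('side','wrist'),zmin=0.0):/def fit(cams=('side','wrist'),zmin=0.0,eq=True):/; s/    q=np.vstack(Q);g=/    q=np.vstack(Q);W=np.concatenate([np.full(len(a),np.sqrt(500\/max(len(a),1)) if eq else 1.) for a in Q]);g=/; s/e=np.where(h>.15,e+(h-.15),e);return e/e=np.where(h>.13,np.where(abs(h-.15)<abs(e),h-.15,e),e);return e*W/; s/loss='soft_l1',f_scale=.0015)/loss='soft_l1',f_scale=.0015,bounds=([-2,-2,-1,-1,.095],[2,2,1,1,.125]))/" h.py
python3 - <<'E'
from h import *
fit(('side','wrist'));fit(('wrist',));fit(('side',))
s,f,P,m=axis('side');im=f['pixels']
E
```

```text
side 192
wrist 3974
axis [-0.4097  0.0204  0.912 ] tilt 0.4227 az 177.2 tip [ 0.4771 -0.1377  0.165 ] grip-TCP [ 0.0003 -0.      0.019 ] h 0.1037 res 0.00016 F [ 0.2   0.2  -1.03]
wrist 3946
axis [-0.4105  0.0357  0.9112] tilt 0.4247 az 175.0 tip [ 0.4772 -0.1399  0.1653] grip-TCP [ 0.0003 -0.0006  0.019 ] h 0.1036 res 0.00015 F [-0.42 -0.36 -0.45]
side 195
axis [-0.4027  0.0263  0.915 ] tilt 0.4154 az 176.3 tip [ 0.4767 -0.1379  0.1655] grip-TCP [0.0008 0.0003 0.019 ] h 0.1032 res 0.00118 F [ 0.31  0.13 -0.52]
```

>>> {"api": "servo_tool", "payload": {
  "increments": [
    {"fingers": -1, "linear": [0.014, 0, 0], "spin": 0},
    {"fingers": -1, "linear": [0, 0, 0.04], "spin": 0},
    {"fingers": -1, "linear": [0, 0, 0.04], "spin": 0},
    {"fingers": -1, "linear": [0, 0, 0.04], "spin": 0},
    {"fingers": -1, "linear": [0, 0, 0], "spin": 0},
    {"fingers": -1, "linear": [-0.006, 0, 0], "spin": 0},
    {"fingers": -1, "linear": [-0.005, 0, 0], "spin": 0},
    {"fingers": -1, "linear": [-0.003, 0, 0], "spin": 0},
    {"fingers": -1, "linear": [-0.002, 0, 0], "spin": 0},
    {"fingers": -1, "linear": [0, 0, 0], "spin": 0}
  ],
  "force": 30
}}

```text
t: 9.9
eef_pos: [0.4354, -0.1353, 0.1226]
tool_rot: [-0.131, -3.136, -0.002]
ft_force: [-6.1, 1.8, -3.1]
gripper_width: 0.0166
finger_force: 77.4
```

```bash
python3 - <<'E'
from h import *
fit(('side','wrist'),zmin=.05);fit(('wrist',))
plan([0,0,0])
E
```

```text
side 130
wrist 4822
axis [-0.3235  0.0082  0.9462] tilt 0.3295 az 178.5 tip [ 0.4684 -0.1359  0.0434] grip-TCP [-0.0005  0.0002  0.019 ] h 0.1039 res 0.00012 F [-6.77  1.41 -2.48]
wrist 4798
axis [-0.3246  0.0274  0.9455] tilt 0.3318 az 175.2 tip [ 0.4684 -0.1386  0.0434] grip-TCP [-0.0007 -0.0005  0.019 ] h 0.1039 res 0.0001 F [-7.06  1.45 -2.52]
pos [ 0.4353 -0.1352  0.1227] yaw of tool y from world y (deg) -4.79 tilt [-0.0024  0.0014 -1.    ] tool d [0.4448 0.0982 0.1239] rows 11.801281868043874 w 0.0162 t 10.05
```

>>> {"api": "servo_tool", "payload": {
  "increments": [
    {"fingers": -1, "linear": [0.008, 0, 0], "spin": 0},
    {"fingers": -1, "linear": [0.006, 0, 0], "spin": 0},
    {"fingers": -1, "linear": [0, 0, 0], "spin": 0}
  ]
}}

```text
t: 10.3
eef_pos: [0.423, -0.1348, 0.1228]
tool_rot: [0.132, 3.135, -0.0]
ft_force: [0.1, -0.2, -1.3]
gripper_width: 0.0165
finger_force: 77.8
```

```bash
python3 - <<'E'
from h import *
fit(('side','wrist'),zmin=.03);fit(('wrist',))
E
```

```text
side 103
wrist 4647
axis [-0.3517  0.0141  0.936 ] tilt 0.3597 az 177.7 tip [ 0.4594 -0.136   0.0449] grip-TCP [-0.0004  0.0003  0.019 ] h 0.1034 res 0.00014 F [ 0.06 -0.76 -0.11]
wrist 4630
axis [-0.3485  0.0294  0.9368] tilt 0.3573 az 175.2 tip [ 0.4593 -0.1383  0.0442] grip-TCP [-0.0007 -0.0004  0.019 ] h 0.1038 res 0.0001 F [-0.21  0.49 -0.97]
```

>>> {"api": "servo_tool", "payload": {
  "increments": [
    {"fingers": -1, "linear": [0, 0, -0.037], "spin": 0},
    {"fingers": -1, "linear": [0, 0, -0.037], "spin": 0},
    {"fingers": -1, "linear": [0, 0, -0.037], "spin": 0},
    {"fingers": -1, "linear": [0, 0, -0.037], "spin": 0},
    {"fingers": -1, "linear": [0, 0.02, 0], "spin": 0},
    {"fingers": -1, "linear": [0, 0.035, 0], "spin": 0},
    {"fingers": -1, "linear": [0, 0.035, 0], "spin": 0},
    {"fingers": -1, "linear": [0, 0.035, 0], "spin": 0},
    {"fingers": -1, "linear": [0, 0.035, 0], "spin": 0},
    {"fingers": -1, "linear": [0, 0.035, 0], "spin": 0}
  ],
  "force": 80
}}

```text
t: 11.28
eef_pos: [0.4392, 0.0616, 0.2699]
tool_rot: [0.132, 3.137, 0.001]
ft_force: [2.1, -1.4, -0.3]
gripper_width: 0.0163
finger_force: 78.0
```

>>> {"api": "servo_tool", "payload": {
  "increments": [
    {"fingers": -1, "linear": [0, 0.035, 0], "spin": 0},
    {"fingers": -1, "linear": [0, 0.035, 0], "spin": 0},
    {"fingers": -1, "linear": [0, 0.035, 0], "spin": 0},
    {"fingers": -1, "linear": [0, 0.035, 0], "spin": 0},
    {"fingers": -1, "linear": [0, 0.035, 0], "spin": 0},
    {"fingers": -1, "linear": [0, 0.035, 0], "spin": 0},
    {"fingers": -1, "linear": [0, 0.035, 0], "spin": 0},
    {"fingers": -1, "linear": [0, 0.022, 0], "spin": 0},
    {"fingers": -1, "linear": [0, 0, 0], "spin": 0},
    {"fingers": -1, "linear": [0, 0, 0], "spin": 0}
  ]
}}

```text
t: 12.12
eef_pos: [0.4611, 0.3274, 0.2689]
tool_rot: [-0.128, -3.139, -0.0]
ft_force: [-0.1, -0.2, 0.2]
gripper_width: 0.0164
finger_force: 78.0
```

```bash
python3 - <<'E'
from h import *
s,o,d,h=fit(('wrist',));fit(('side','wrist'));plan([.4634,.3361,.1761])
f=grab_frame('wrist');P=cloud(f,s);im=f['pixels'];save('w3',im)
for n in('wrist','top'):
  if n=='top': f=grab_frame(n);P=cloud(f)
  for th in ['pad','cradle']:
    for r in regions_of(f,th)[:1]:
        q=P[r['pixels']];q=q[~np.isnan(q[:,0])];print(n,th,round(r['score'],2),np.round(r['at']),len(q),q.mean(0).round(4))
        if th=='cradle':
            for it in range(10):
                A=np.c_[q[:,:2],np.ones(len(q))];k=np.linalg.lstsq(A,q[:,2],rcond=None)[0];e=q[:,2]-A@k;q=q[abs(e)<max(.0015,1.5*e.std())]
            nn=np.array([-k[0],-k[1],1]);nn/=np.linalg.norm(nn);print('plane',nn,len(q),np.arccos(nn[2]),np.degrees(np.arctan2(nn[1],nn[0])),'z at pad',k@[.5086,.3318,1])
E
```

```text
wrist 4643
axis [-0.3434  0.0324  0.9386] tilt 0.3522 az 174.6 tip [0.4962 0.3234 0.1904] grip-TCP [-0.0006 -0.0006  0.019 ] h 0.1039 res 0.0001 F [-0.09 -0.18  0.17]
side 82
wrist 4640
axis [-0.342   0.0189  0.9395] tilt 0.3496 az 176.8 tip [0.4966 0.3231 0.1907] grip-TCP [-0.0006  0.0001  0.019 ] h 0.1038 res 0.00013 F [-0.05 -1.1  -0.56]
pos [0.4617 0.3246 0.2693] yaw of tool y from world y (deg) -4.9 tilt [ 4.e-04 -5.e-04 -1.e+00] tool d [-0.0006  0.0117  0.0932] rows 2.3492966056826052 w 0.0163 t 12.2667
wrist pad 0.52 [330. 263.] 162 [0.5077 0.3347 0.0741]
wrist cradle 0.72 [312. 250.] 6518 [0.4923 0.3202 0.0656]
plane [-0.36194014  0.02622447  0.93183239] 4074 0.3713663195319414 175.85586059285555 z at pad 0.07183945080582081
top cradle 0.68 [152. 236.] 1077 [0.4946 0.3176 0.0649]
plane [-0.36223411  0.02419594  0.93177304] 391 0.37152983043096205 176.17852374042803 z at pad 0.07134985037360453
```

View pics/w3.png

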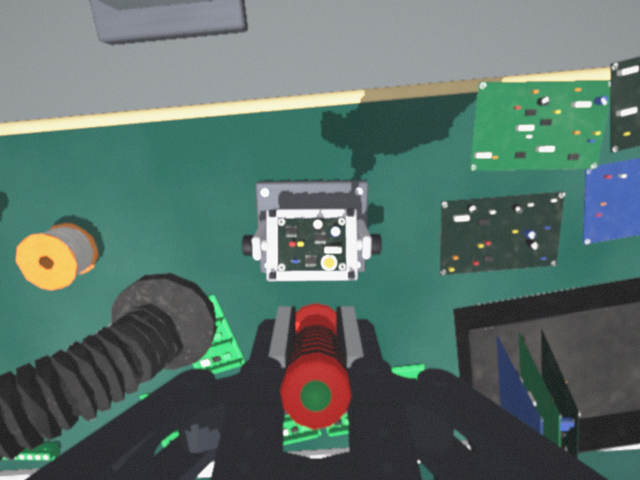

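```bash
cat >> h.py <<'E'
def pad():
    for n in ('wrist','top'):
        s=sense();f=grab_frame(n);P=cloud(f,s);hsv=cv2.cvtColor(f['pixels'],cv2.COLOR_RGB2HSV)
        with np.errstate(all='ignore'): m=(np.linalg.norm(P-[.508,.332,.074],axis=-1)<.012)&(hsv[...,1]>110)&(abs(hsv[...,0].astype(int)-24)<8)
        q=P[m];v,u=np.where(m);print(n,s['eef_pos'].round(4),m.sum(),q.mean(0).round(4),q.std(0).round(4),u.mean().round(1),v.mean().round(1))
E
python3 - <<'E'
from h import *
pad();pad();fit(('wrist',))
E
```

```text
wrist [0.4614 0.3253 0.2695] 55 [0.5082 0.3318 0.0748] [0.0018 0.0019 0.0009] 327.7 262.6
top [0.4613 0.3255 0.2694] 12 [0.5094 0.3324 0.0744] [0.0018 0.0027 0.002 ] 143.9 228.8
wrist [0.4613 0.3256 0.2693] 56 [0.5082 0.3319 0.0747] [0.0018 0.0019 0.0009] 327.5 262.7
top [0.4613 0.3257 0.2693] 12 [0.5094 0.3323 0.0747] [0.002  0.0023 0.002 ] 143.9 228.8
wrist 4624
axis [-0.3442  0.0306  0.9384] tilt 0.3528 az 174.9 tip [0.4965 0.322  0.1907] grip-TCP [-0.0006 -0.0005  0.019 ] h 0.1039 res 0.00011 F [-0.43  0.57 -1.42]
```

>>> {"api": "servo_tool", "payload": {
  "increments": [
    {"fingers": -1, "linear": [-0.004, 0.011, 0.02], "spin": 0},
    {"fingers": -1, "linear": [0, 0, 0.03], "spin": 0},
    {"fingers": -1, "linear": [0, 0, 0.025], "spin": 0},
    {"fingers": -1, "linear": [0, 0, 0.015], "spin": 0},
    {"fingers": -1, "linear": [0, 0, 0.007], "spin": 0},
    {"fingers": -1, "linear": [0, 0, 0], "spin": 0},
    {"fingers": -1, "linear": [0, 0, 0], "spin": 0},
    {"fingers": -1, "linear": [0, 0, 0], "spin": 0}
  ]
}}

```text
t: 13.48
eef_pos: [0.4669, 0.3371, 0.1736]
tool_rot: [0.132, 3.137, 0.002]
ft_force: [-0.2, 0.6, -1.3]
gripper_width: 0.0163
finger_force: 78.0
```

```bash
python3 - <<'E'
from h import *
s,o,d,h=fit(('wrist',))
pad()
tip=o-d*h;e=np.array([.5085,.332,.0746])-tip;along=e@-d;print('gap',along,'lateral',e+d*along)
plan([.4733,.3357,.1532])
for _ in range(5): print(sense()['ft_force'].round(2));g=grab_frame('side')
f=g;M=np.linalg.inv(T(f));
def px(p): c=M[:3,:3]@p+M[:3,3];return f['fx']*c[0]/c[2]+f['cx'],f['fy']*c[1]/c[2]+f['cy']
u,v=map(int,px(tip));a=f['pixels'][v-40:v+20,u-40:u+40];c=cv2.resize(a,(800,600),interpolation=cv2.INTER_CUBIC)
for p,col in((tip,(0,255,255)),(np.array([.5085,.332,.0746]),(255,0,255))):
    a,b=px(p);cv2.circle(c,(int((a-u+40)*10),int((b-v+40)*10)),5,col,2)
save('s3',c)
E
```

```text
wrist 4641
axis [-0.3364  0.0511  0.9403] tilt 0.3472 az 171.4 tip [0.501  0.3309 0.0946] grip-TCP [-0.0009 -0.0008  0.019 ] h 0.1041 res 0.00014 F [-0.19  0.65 -1.25]
wrist [0.4669 0.337  0.1736] 28 [0.5056 0.3316 0.0735] [0.0007 0.002  0.0007] 313.2 302.1
top [0.4668 0.337  0.1735] 11 [0.5094 0.332  0.0745] [0.0019 0.0022 0.0015] 144.1 228.8
gap 0.02130803488109966 lateral [ 3.18024225e-04  2.17851894e-03 -4.67354176e-06]
pos [0.4667 0.3369 0.1734] yaw of tool y from world y (deg) -4.81 tilt [ 0.0016  0.0014 -1.    ] tool d [-0.0066 -0.0007  0.0202] rows 0.5318538074076331 w 0.0165 t 13.6333
[-0.53 -0.87 -1.89]
[ 0.25 -0.23 -0.8 ]
[ 1.02  0.39 -0.48]
[-0.14 -0.3  -0.08]
[-0.22  0.16 -1.56]
```

View pics/s3.png

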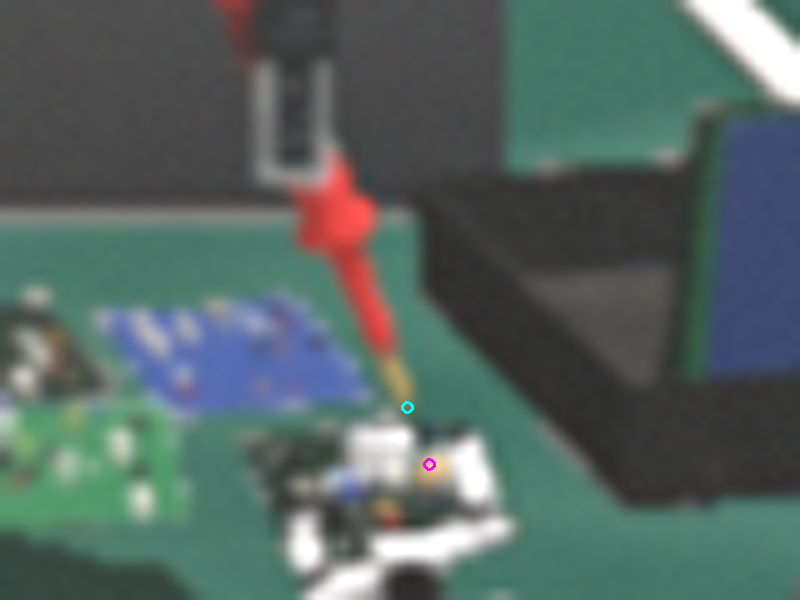

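```bash
cat >> h.py <<'E'
def force(n=20):
    F=[];p=[]
    for _ in range(n): grab_frame('side');s=sense();F.append(s['ft_force']);p.append(s['eef_pos'])
    F=np.array(F);print('t',s['t'],'F',F.mean(0).round(2),'+-',(F.std(0)/n**.5).round(2),'pos',np.mean(p,0).round(4),'along',(F.mean(0)@[-.344,.03,.938]).round(2))
E
python3 - <<'E'
from h import *
force()
E
```

```text
t 14.8833 F [ 0.01 -0.14 -0.9 ] +- [0.11 0.12 0.12] pos [0.4662 0.3365 0.1722] along -0.85
```

>>> {"api": "servo_tool", "payload": {
  "increments": [
    {"fingers": -1, "linear": [-0.003, -0.0005, 0.008], "spin": 0},
    {"fingers": -1, "linear": [-0.003, 0, 0.008], "spin": 0},
    {"fingers": -1, "linear": [0, 0, 0], "spin": 0},
    {"fingers": -1, "linear": [0, 0, 0], "spin": 0},
    {"fingers": -1, "linear": [0, 0, 0], "spin": 0},
    {"fingers": -1, "linear": [0, 0, 0], "spin": 0}
  ]
}}

```text
t: 15.38
eef_pos: [0.4721, 0.3355, 0.1563]
tool_rot: [0.132, 3.139, 0.0]
ft_force: [1.0, 0.0, -0.2]
gripper_width: 0.0164
finger_force: 78.0
```

```bash
python3 - <<'E'
from h import *
force()
E
```

```text
t 16.3833 F [ 0.14  0.06 -0.85] +- [0.13 0.13 0.12] pos [0.4721 0.3355 0.1563] along -0.85
```

>>> {"api": "servo_tool", "payload": {
  "increments": [
    {"fingers": -1, "linear": [-0.0013, 0, 0.0035], "spin": 0},
    {"fingers": -1, "linear": [-0.0013, 0, 0.0035], "spin": 0},
    {"fingers": -1, "linear": [0, 0, 0], "spin": 0},
    {"fingers": -1, "linear": [0, 0, 0], "spin": 0},
    {"fingers": -1, "linear": [0, 0, 0], "spin": 0}
  ]
}}

```text
t: 16.8
eef_pos: [0.4747, 0.3352, 0.1492]
tool_rot: [-0.132, -3.139, 0.0]
ft_force: [-1.7, 0.9, -0.8]
gripper_width: 0.0161
finger_force: 78.0
```

```bash
python3 - <<'E'
from h import *
force(30)
E
```

```text
t 18.3 F [-0.65 -0.37  0.84] +- [0.09 0.09 0.08] pos [0.4747 0.3352 0.1492] along 1.0
```

>>> {"api": "servo_tool", "payload": {
  "increments": [
    {"fingers": -1, "linear": [-0.0002, 0, 0.0006], "spin": 0},
    {"fingers": -1, "linear": [0, 0, 0], "spin": 0},
    {"fingers": -1, "linear": [0, 0, 0], "spin": 0}
  ]
}}

```text
t: 18.55
eef_pos: [0.4749, 0.3352, 0.1486]
tool_rot: [0.132, 3.139, -0.0]
ft_force: [-0.9, -0.2, 1.1]
gripper_width: 0.0165
finger_force: 78.2
```

```bash
python3 - <<'E'
from h import *
force(30);fit(('wrist',),zmin=.12);fit(('side','wrist'),zmin=.1)
f=grab_frame('side');t=grab_frame('top');P=cloud(t)
r=regions_of(t,'cradle')[:1]
if r:
    q=P[r[0]['pixels']];q=q[~np.isnan(q[:,0])]
    for it in range(10):
        A=np.c_[q[:,:2],np.ones(len(q))];k=np.linalg.lstsq(A,q[:,2],rcond=None)[0];e=q[:,2]-A@k;q=q[abs(e)<max(.0015,1.5*e.std())]
    print('board tilt',np.arctan(np.hypot(k[0],k[1])),len(q))
M=np.linalg.inv(T(f));p=np.array([.5085,.332,.0746]);c=M[:3,:3]@p+M[:3,3];u,v=int(f['fx']*c[0]/c[2]+f['cx']),int(f['fy']*c[1]/c[2]+f['cy'])
save('s4',cv2.resize(f['pixels'][v-40:v+20,u-40:u+40],(800,600),interpolation=cv2.INTER_CUBIC))
E
```

```text
t 20.05 F [-0.77 -0.45  0.93] +- [0.08 0.09 0.08] pos [0.4749 0.3352 0.1486] along 1.12
wrist 4679
axis [-0.3437  0.0294  0.9386] tilt 0.3522 az 175.1 tip [0.5099 0.3317 0.07  ] grip-TCP [-0.0007 -0.0005  0.019 ] h 0.104 res 0.0001 F [-1.53 -0.17  0.35]
side 66
wrist 4658
axis [-0.3397  0.0194  0.9403] tilt 0.3472 az 176.7 tip [0.5096 0.3332 0.0699] grip-TCP [-0.0006  0.      0.019 ] h 0.1039 res 0.00013 F [-0.61 -0.39  1.22]
board tilt 0.37546602253183625 308
```

View pics/s4.png

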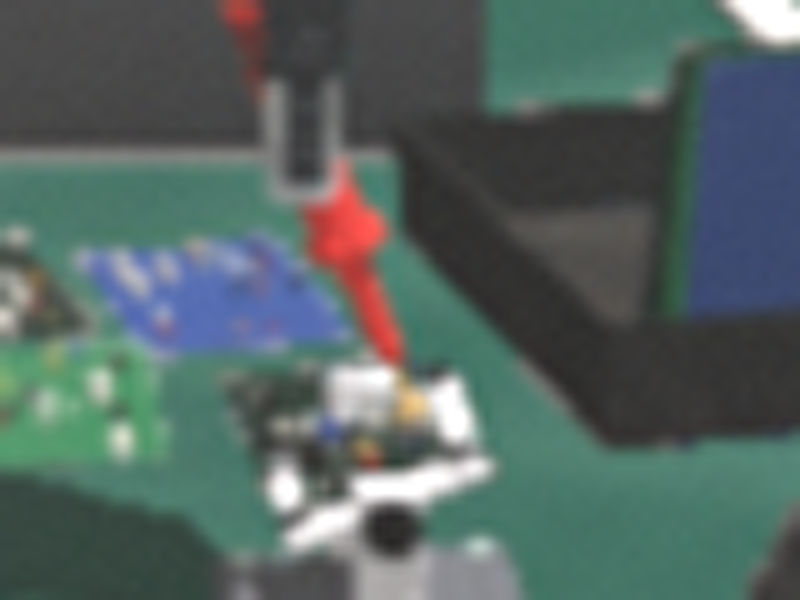

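The side view shows the tip on the brass pad at about (405, 395), with the plunger partly in. Push is 2.0 N, tilt 0.35 against the board's 0.37, and the board has not moved.

```bash
python3 -c "
from station import *
print(sign_off())"
```

```text
the job is handed in; nothing more can be done
None
```

I handed the job in with the probe still gripped, its tip on the brass pad at about 2.0 N (plunger roughly half way), about 1° off square and the board still at its tilt. While I was setting the probe's tilt at the stand, it slid about 10 mm up in the fingers. The tip probably hit the stand, so I can't rule out the plunger having reached its stop then.

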